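Clamp a fired bowl in the inspection fixture with the inner knob only

ROBOT

A 6-joint arm with a two-finger parallel gripper is mounted at the origin on the work surface. World frame = base frame: x ahead of the robot, y to its left, z up, the work surface at z = 0. Lengths are in m, angles in rad, forces in N, time in s.
With the tool pointing down it reaches from about 0.325 to 0.9 m from the base axis. Payload 6.1 kg.
Tool frame: the origin (TCP) lies midway between the tips of the shut fingers; the grasp point (between the pads) lies 19 mm behind it; z points along the fingers, y is the line along which they close (so a half turn about z gives the same grasp; the last joint's range is limited). The gripper opens to 85 mm and grips with 20 to 120 N. Pads are 22 mm wide; open, the fingers measure 114 mm over their backs; the gripper's body (76 mm by 85 mm) begins 54 mm behind the grasp point. The pads swing forward as they close: fully open they stand 13 mm farther back than shut.
Start: joints at [-1.251, 0.22, 1.526, -0, 1.395, -0.126], TCP at [0.269, -0.564, 0.231] pointing down, gripper open.
Joint ranges: [-2.98, 2.98], [-0.91, 2.08], [0.09, 2.57], [-1.24, 4.39], [0.2, 2.65], [-2.68, 2.68]. Speed limits (rad/s): [2.57, 2.57, 3.01, 3.14, 3.14, 3.14].

INTERFACE

Orientations are given as [roll, pitch, yaw] about the fixed x, y, z axes, in that order (R = Rz(yaw) Ry(pitch) Rx(roll)).
In Python, from plant import movep, move_l, set_joints, gripper_to, hold, inverse_kinematics, observe, get_image, get_calibration, Unreachable, job_done gives the robot as it stands. Calls block until the motion is done:
- movep(position, orientation): joint-space move of the TCP to a pose.
- move_l(position, feed=0.15, rotation=None, max_force=None): straight line of the TCP; rotation=None keeps the orientation; feed is the mean speed in m/s. With max_force (N) it stops when the force on the tool has changed by that much, and returns True; else False.
- set_joints(angles): joint-space move.
- gripper_to(opening, f_grip=None): finger opening in m; f_grip is the grip in N (None keeps the last); returns when the fingers have stopped.
- hold(seconds).
- inverse_kinematics(position, orientation): joint angles nearest the present ones, or None.
- observe(): the state.
- get_image(name): name is "scene" or "top" or "wrist"; returns (picture, depth): 384x512x3 uint8, red, green, blue; 384x512 float32, m along the optical axis (not along the pixel's ray), 0 where there is no reading.
- get_calibration(name): a dict with "intrinsics" (3x3 intrinsics, pixels), "dist_coeffs" ([k1, k2, p1, p2, k3] as OpenCV has them; the pictures are not rectified), "world_from_camera" (4x4, takes a point from camera to world coordinates). Camera axes: x right, y down, z forward; pixel columns grow to the right and rows downward; lengths in m; the calibration is good to about 2 mm. A picture is of the moment at which its call begins: read the wrist's pose just before it. get_calibration takes no time and is no camera call; for the wrist camera it gives the pose at the moment of the call.
A pose or a line that the arm cannot do raises Unreachable and nothing moves.
- job_done(): hands the job in; it is judged then, once.
The state is a dict: "time_s": time; "q": joint angles; "joint_velocities": joint speeds; "joint_torque": joint torques, N m; "eef_pos": TCP position; "tcp_rot": TCP orientation; "ft_force": force on the tool from outside, world axes, zero at the start; "torque": the same for the moment, N m; "opening": finger opening in m; "grasp_force": force on a finger pad.
Only numpy, scipy, OpenCV 4.12 (cv2) and the standard library are available. Lean on these libraries where they do the work, as an engineer would, in place of code of your own. Each camera call takes 0.05 s, during which the arm holds its last target. There are 200 camera calls.

TASK

Set the white bowl foot-up on the black bed between the jaws of the clamping fixture, without banging it, and let go of it. Then turn only the small red inner knob clockwise until you feel the jaw press the bowl lightly against the two stop posts, with about 12 newtons (at least 7, at most 18, and never over 25 or the rim chips), and let go. Do not drag the black outer ring around, do not push the jaws by hand, and leave the other things where they are.

Things in the scene. Friction and masses are not known exactly. Their poses are not given: they have to be found in the camera images.
- bowl: loose white ceramic bowl lying upside down (foot up), about 0.26 kg: rim 110 mm across with an upright band 14 mm high, 64 mm high in all. Origin at the centre of the rim plane (its underside as it lies), z up through the foot.
- bowl_foot (a point): centre of the bowl's foot, a solid upright disc 52 mm across and 16 mm high (48 to 64 mm above the rim plane); this point is 56 mm above the rim plane, so 8 mm under the top. Below the foot the body flares out: fingertips can reach at most 15 mm below the foot's top (7 mm below this point).
- fixture: bowl clamping fixture, fixed to the table, place and yaw vary; origin on the table under it, z up. Base plate 150 x 300 mm, 10 mm thick. Along its own +y come the stop jaw (posts at x = -30 and +30 mm, y near -55), the bed, the moving jaw and the blue pod (72 x 70 mm, top at z = 45 mm, centre at y = 155 mm) that carries the concentric knobs.
- bed: round black rubber bed of the fixture, 90 mm across, 2 mm thick; origin at its underside centre; its top is 12 mm above the table.
- seat (a point): point on the top face of the bed (12 mm above the table) where the centre of the bowl's rim plane should be set down: at least 5 mm is then free to the posts and to the open jaw.
- jaw: moving jaw, steel with a 50 mm wide orange pad 14 to 26 mm above the table. Its origin lies at the fixture's at knob angle 0 and moves 10 mm along the fixture's -y per radian of knob; the pad face is 79 mm along +y from it. The pad is sprung, 8 N per mm over 7 mm: with the bowl against the posts about 65 N builds up per radian of knob (contacts give a little).
- stop_jaw: stop jaw with two black rubber posts, 16 mm across, for the bowl's rim to bear on; origin near the fixture's. The posts' setting differs each time, up to 8 mm either way along y, and is not measured: it must be felt. The bowl is stopped when its centre is between -9 and +9 mm along the fixture's y; before that it slides on the bed with 1 to 3 N.
- inner_knob (a joint): angle of the red inner knob, rad, 0 to 4.5, growing clockwise seen from above, which closes the jaw. Starts at 0.25 to 0.5; the bowl is clamped somewhere between 1.5 and 3.6. It turns against a steady friction of about 0.22 N m and stays where it is left; each newton of clamping force adds 0.010 N m. Just after a small step has stopped little of the friction is felt: compare equal steps with those before contact.
- knob_grip (a point): middle of the red inner knob, on its axis: an upright knurled cylinder 26 mm across and 18 mm high, its top 9 mm above and its foot (the top face of the outer ring) 9 mm below this point.
- outer_ring (a joint): angle of the black outer ring, rad, growing clockwise seen from above: a ring 64 mm across and 12 mm high, directly under and around the foot of the inner knob. It turns very easily (0.04 N m), so fingertips that press on it drag it along; it moves the stop jaw by 1 mm per radian and must stay as it is.
- ring_mark (a point): outer end of the yellow mark on the top face of the outer ring, 30 mm from its axis.
- blue_cup: bystander: blue ceramic cup, 76 mm across, 70 mm high; origin at its underside.
- rub_stone: bystander: brown rubbing stone, 100 x 45 x 25 mm; origin at its underside.
- marker_jar: bystander: amber jar, 56 mm across, 70 mm high; origin at its underside.
There are look-alikes about, which are no part of the job. Of the things that look like the bowl, take the one that is farthest to the robot's right at the start.

How it is judged:
On the way, in this order (a step that is already met when the one before it is completed fails the run):
1. the bowl stands foot-up on the bed between the open jaws, let go (angle between bowl's own z axis and vertical below 0.06 rad and x of bowl in the frame of fixture between -0.01 and 0.01 m and y of bowl in the frame of fixture between -0.014 and 0.026 m and z of bowl in the frame of fixture between 0.009 and 0.015 m and contact force between the fingers and bowl below 0.2 N and linear speed of bowl below 0.02 m/s and contact force between jaw and bowl below 3 N), for 0.2 s.
2. the jaw presses the bowl against the posts with 7 to 18 N, turned by the inner knob (angle between bowl's own z axis and vertical below 0.06 rad and x of bowl in the frame of fixture between -0.01 and 0.01 m and y of bowl in the frame of fixture between -0.014 and 0.026 m and z of bowl in the frame of fixture between 0.009 and 0.015 m and contact force between jaw and bowl between 7 and 18 N and contact force between stop_jaw and bowl above 4 N and value of joint inner_knob above 0.9 rad), for 0.2 s.
At the end, for the whole second after the job is handed in: Bowl foot-up on the bed (tilt under 0.06 rad, within 10 mm across and -14 to +26 mm along the fixture's y), at rest, pressed by the jaw with 7 to 18 N (over 4 N on the posts); inner knob past 0.9 rad; outer ring's mark within 4 mm of its start (all of step 2 and distance of ring_mark from where it was at the start of the episode below 0.004 m and linear speed of bowl below 0.01 m/s); the robot touches nothing.
It fails at once if the outer ring is dragged round (its mark moves over 5 mm) (distance of ring_mark from where it was at the start of the episode above 0.005 m).
It fails at once if the bowl is squeezed with over 25 N by the jaw (contact force between jaw and bowl above 25 N).
It fails at once if the bowl is banged down on the bed (over 35 N) (contact force between bowl and bed above 35 N).
It fails at once if a jaw is pushed by the hand (contact force between any of the fingers, the arm and jaw above 3 N or contact force between any of the fingers, the arm and stop_jaw above 3 N).
It fails at once if a bystander is moved over 20 mm (distance of any of blue_cup, rub_stone, marker_jar from where it was at the start of the episode above 0.02 m).
It also fails if it takes over 72 s, if anything falls off the work surface, if the arm or the gripper's body presses on something with over 40 N, if the wrist force passes 120 N, or if a joint passes its speed limit or range.

## Working session

There is one attempt and no reset: what is moved stays moved. The work goes in short steps, each a Python script; the robot and the scene stay as the last script left them, time stands still between calls to the robot, and variables do not carry over. Pictures are saved under pics/ and viewed, at most 10 in all, crops included, and the job is handed in when it is done.

```bash
ls; mkdir -p pics; cat > h.py <<'E'
import numpy as np, cv2
from plant import *
def snap(name,f):
    cal=get_calibration(name); im,d=get_image(name)
    cv2.imwrite('pics/'+f+'.png',im[:,:,::-1]); np.savez('pics/'+f+'.npz',im=im,d=d,K=cal['intrinsics'],D=cal['dist_coeffs'],T=cal['world_from_camera'])
    return f
def load(f):
    return dict(np.load('pics/'+f+'.npz'))
def cloud(f):
    s=load(f); h,w=s['d'].shape
    u,v=np.meshgrid(np.arange(w),np.arange(h))
    p=cv2.undistortPoints(np.stack([u,v],-1).reshape(-1,1,2).astype(float),s['K'],s['D']).reshape(h,w,2)
    z=s['d'][...,None]
    c=np.concatenate([p*z,z],-1)
    W=c@s['T'][:3,:3].T+s['T'][:3,3]
    W[s['d']==0]=np.nan
    return W,s['im']
E
python3 - <<'E'
from h import *
snap('top','top0'); snap('scene','sc0')
a=cv2.imread('pics/top0.png');b=cv2.imread('pics/sc0.png')
cv2.imwrite('pics/both0.png',cv2.resize(np.vstack([a,b]),None,fx=.78,fy=.78))
print(observe()['time_s'],observe()['eef_pos'],get_calibration('top')['world_from_camera'].round(3).tolist())
E
```

```text
pics
0.1 [ 0.26931071 -0.5633881   0.23029331] [[-0.016, -0.988, 0.155, 0.401], [-1.0, 0.013, -0.02, -0.074], [0.018, -0.156, -0.988, 1.153], [0.0, 0.0, 0.0, 1.0]]
```

View pics/both0.png

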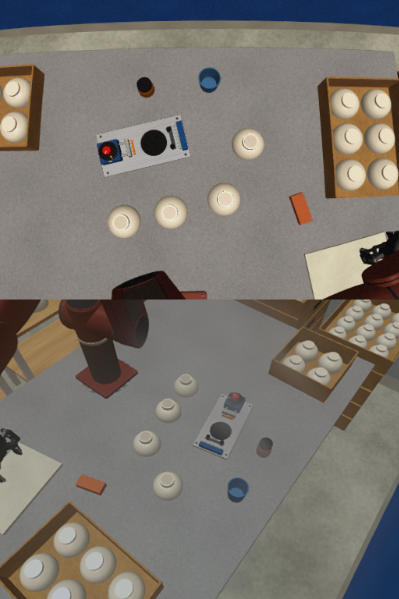

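Top view (montage pixels): the loose bowls are at (124,221), (170,212), (224,199) and (248,144). More bowls sit in crates on the left and right. The fixture is at about (143,145), with the red knob at (107,151). The rightmost loose bowl is (248,144). I'll measure all of them and enlarge a crop.

```bash
python3 - <<'E'
from h import *
W,im=cloud('top0')
s=1/.78
for n,(u,v) in dict(b1=(124,221),b2=(170,212),b3=(224,199),b4=(248,144),c1=(345,100),c2=(347,138),c3=(350,175),c4=(382,173),knob=(107,151),bed=(154,143),stone=(301,208),table=(200,250),crateL=(13,92)).items():
    u=int(u*s);v=int(v*s); print(n,(u,v),W[v,u].round(3),im[v,u])
    if n[0]=='b' and n!='bed' or n[0]=='c' and n!='crateL':
        p=W[v-30:v+31,u-30:v*0+u+31].reshape(-1,3)
        top=np.nanmax(p[:,2]); f=p[p[:,2]>top-.006]
        print('   foot top z',round(float(np.nanpercentile(p[:,2],99)),4),'foot centre',((f.max(0)+f.min(0))/2).round(4),'size',np.ptp(f,axis=0).round(3))
a=im[100:320,120:512]
cv2.imwrite('pics/crop0.png',cv2.resize(a,None,fx=2,fy=2,interpolation=cv2.INTER_CUBIC)[:,:,::-1])
E
```

```text
b1 (158, 283) [0.338 0.157 0.062] [218 199 174]
   foot top z 0.0655 foot centre [0.3319 0.1668 0.0659] size [0.046 0.05  0.006]
b2 (217, 271) [0.366 0.011 0.064] [226 208 184]
   foot top z 0.0648 foot centre [0.3638 0.0123 0.0654] size [0.044 0.047 0.006]
b3 (287, 255) [ 0.403 -0.162  0.064] [226 209 185]
   foot top z 0.065 foot centre [ 0.4028 -0.1664  0.0658] size [0.049 0.049 0.006]
b4 (317, 184) [ 0.58  -0.242  0.062] [214 194 168]
   foot top z 0.0653 foot centre [ 0.5881 -0.2523  0.0666] size [0.049 0.046 0.006]
c1 (442, 128) [ 0.724 -0.582  0.075] [233 224 195]
   foot top z 0.0905 foot centre [ 0.7211 -0.5929  0.0897] size [0.164 0.157 0.006]
c2 (444, 176) [ 0.594 -0.575  0.075] [234 223 197]
   foot top z 0.0891 foot centre [ 0.5937 -0.5183  0.0893] size [0.156 0.009 0.006]
c3 (448, 224) [ 0.47  -0.576  0.075] [232 222 193]
   foot top z 0.0903 foot centre [ 0.4708 -0.5803  0.0904] size [0.151 0.132 0.006]
c4 (489, 221) [ 0.475 -0.697  0.066] [143 131 112]
   foot top z 0.0893 foot centre [ 0.3994 -0.6702  0.0892] size [0.007 0.144 0.006]
knob (137, 193) [0.561 0.211 0.074] [201  15  11]
bed (197, 183) [0.595 0.067 0.01 ] [18 16 15]
stone (385, 266) [ 0.368 -0.418  0.027] [187  92  48]
table (256, 320) [ 0.237 -0.083 -0.002] [140 133 131]
crateL (16, 117) [0.77  0.554 0.075] [232 222 195]
```

View pics/crop0.png

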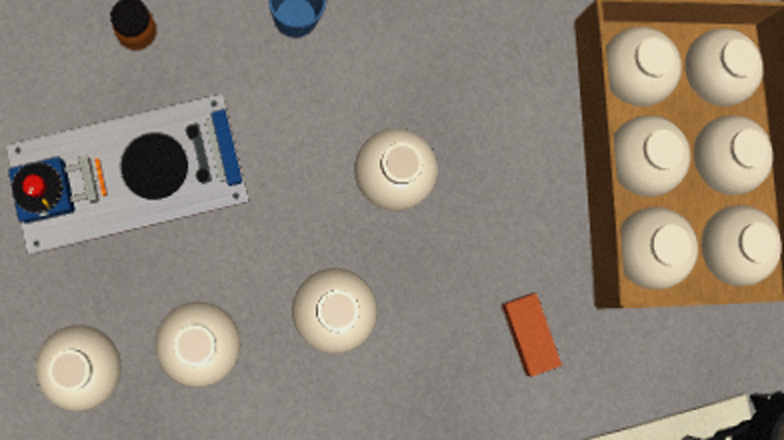

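The candidates are the loose bowls b1 (158,283), b2 (217,271), b3 (287,255) and b4 (317,184), plus the crated bowls around u>430. The crated ones are not loose, stand higher and look different. The crop shows b4 is a loose, foot-up bowl, 64–66 mm high, and the farthest right of the loose ones (y=-0.252), so I'll take b4. Next I'll refine the fixture and look from above b4.

```bash
cat >> h.py <<'E'
def rayz(f,uv,z):
    s=load(f); p=cv2.undistortPoints(np.array(uv,float).reshape(-1,1,2),s['K'],s['D']).reshape(-1,2)
    d=np.c_[p,np.ones(len(p))]@s['T'][:3,:3].T; o=s['T'][:3,3]
    return o+d*((z-o[2])/d[:,2])[:,None]
def blob(f,mask,u0,v0):
    n,l,st,c=cv2.connectedComponentsWithStats(mask.astype(np.uint8)); k=l[v0,u0]
    return c[k],st[k],l==k
E
python3 - <<'E'
from h import *
W,im=cloud('top0'); I=im.astype(int)
c,st,m=blob('top0',I.max(2)<60,197,183); print('bed',c,st,rayz('top0',c,.012))
c2,st,m=blob('top0',(I[...,0]>120)&(I[...,1]<70),137,193); print('knob',c2,st,rayz('top0',c2,.072), W[m].max(0),W[m].min(0))
print(observe()['tcp_rot'])
C=get_calibration('wrist')['world_from_camera'];print(C.round(3),get_calibration('wrist')['intrinsics'].round(0).tolist())
for y in np.array([0.23+np.pi/2,.23-np.pi/2]):
  for p in ([.588,-.252,.22],[.595,.067,.15],[.56,.21,.2]):
    q=inverse_kinematics(p,[np.pi,0,y]); print(y,p,None if q is None else np.round(q,2))
for y in (0,.23): print(inverse_kinematics([.56,.21,.2],[np.pi,0,y]))
E
```

```text
bed [196.74824356 182.70257611] [181 167  33  33 854] [[0.59526783 0.06792856 0.012     ]]
knob [136.37179487 192.        ] [132 187  10  11  78] [[0.56341478 0.21276898 0.072     ]] [0.5762512  0.22552178 0.07742163] [0.55020745 0.20221656 0.05803027]
[-3.13984085e+00 -2.27186056e-04  4.45812773e-01]
[[ 0.431 -0.862 -0.265  0.336]
 [-0.902 -0.413 -0.125 -0.532]
 [-0.001  0.293 -0.956  0.373]
 [ 0.     0.     0.     1.   ]] [[320.0, 0.0, 258.0], [0.0, 320.0, 194.0], [0.0, 0.0, 1.0]]
1.8007963267948965 [0.588, -0.252, 0.22] [-0.53  0.26  1.5   0.    1.38 -0.76]
1.8007963267948965 [0.595, 0.067, 0.15] [-0.02  0.23  1.68  0.    1.24 -0.25]
1.8007963267948965 [0.56, 0.21, 0.2] [ 0.23  0.18  1.63 -0.    1.33 -0.  ]
-1.3407963267948966 [0.588, -0.252, 0.22] [-0.53  0.26  1.5  -0.    1.38  2.38]
-1.3407963267948966 [0.595, 0.067, 0.15] None
-1.3407963267948966 [0.56, 0.21, 0.2] None
[ 2.26968910e-01  1.80068790e-01  1.63276303e+00 -4.44089210e-16
  1.32876084e+00  1.79776524e+00]
[ 2.26968910e-01  1.80068790e-01  1.63276303e+00 -4.44089210e-16
  1.32876084e+00  1.56776524e+00]
```

```bash
python3 - <<'E'
from h import *
movep([.588,-.252,.18],[np.pi,0,1.788]); print(observe()['time_s'])
snap('wrist','w1'); 
W,im=cloud('w1'); 
m=(W[...,2]>.0595)&(W[...,2]<.075)&(np.hypot(W[...,0]-.588,W[...,1]+.252)<.06)
p=W[m]; c,r=cv2.minEnclosingCircle(p[:,:2].astype(np.float32)); print(c,r,m.sum(),np.median(p[:,2]))
m=(W[...,2]>.004)&(W[...,2]<.016)&(np.hypot(W[...,0]-.588,W[...,1]+.252)<.075)
p=W[m]; print('rim',cv2.minEnclosingCircle(p[:,:2].astype(np.float32)),m.sum())
E
```

```text
1.7417
(0.5880306959152222, -0.2530275285243988) 0.026069600135087967 2882 0.06476378542311911
rim ((0.5878909826278687, -0.25289854407310486), 0.054663415998220444) 113
```

View pics/w1.png

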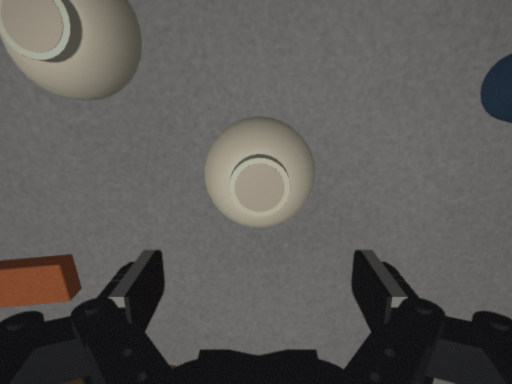

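The wrist view shows the bowl centred at about (260,180) with its foot at (260,188). It measures 52 mm at the foot and 110 mm at the rim, centred at (0.588,-0.253), which matches the description. I'll grasp it now.

```bash
python3 - <<'E'
from h import *
move_l([.588,-.253,.085],feed=.15)
print(move_l([.588,-.253,.047],feed=.06,max_force=6), observe()['eef_pos'],observe()['ft_force'])
gripper_to(.04,f_grip=30); o=observe(); print(o['opening'],o['grasp_force'],o['ft_force'])
move_l([.588,-.253,.16],feed=.1); o=observe(); print(o['opening'],o['grasp_force'],o['ft_force'],o['time_s'])
snap('wrist','w2')
E
```

```text
False [ 0.58809248 -0.25308528  0.04701848] [-0.58425354  0.55831386  0.18008116]
0.050402267548743454 32.1017868979834 [0.83830393 0.56964916 4.00058053]
0.05089645370683491 31.711316036526114 [ 0.12623635  0.49950234 -2.33449528] 5.0667
```

View pics/w2.png

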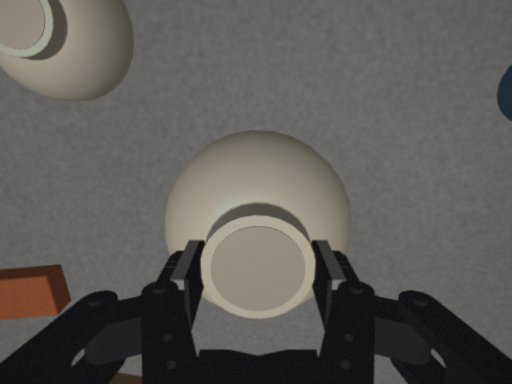

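The bowl is held squarely: foot between the pads at about (258,267), opening 51 mm, weight 2.5 N. I'll carry it to the bed.

```bash
python3 - <<'E'
from h import *
B=[.5953,.0679]
move_l(B+[.14],feed=.2); hold(.2); print(observe()['ft_force'])
move_l(B+[.067],feed=.08); hold(.2)
r=move_l(B+[.056],feed=.01,max_force=3); o=observe(); print(r,o['eef_pos'],o['ft_force'],o['time_s'])
gripper_to(.075); o=observe(); print(o['opening'],o['grasp_force'])
move_l(B+[.17],feed=.15); 
# look from a place between bowl and knob
Y=[-.2153,.9766]
P=[B[0]+.07*Y[0],B[1]+.07*Y[1],.20]
movep(P,[np.pi,0,1.788]); snap('wrist','w3'); print(observe()['time_s'])
W,im=cloud('w3')
m=(W[...,2]>.071)&(W[...,2]<.085)&(np.hypot(W[...,0]-B[0],W[...,1]-B[1])<.05); p=W[m]
print('foot',cv2.minEnclosingCircle(p[:,:2].astype(np.float32)),np.percentile(p[:,2],[2,50,98]),'tilt',np.linalg.lstsq(np.c_[p[:,:2],np.ones(len(p))],p[:,2],rcond=None)[0][:2])
I=im.astype(int); m=(I[...,0]>110)&(I[...,1]<60)&(I[...,2]<60)&(np.hypot(W[...,0]-.5634,W[...,1]-.2128)<.04); p=W[m]; t=p[p[:,2]>np.percentile(p[:,2],95)-.004]
print('knob',m.sum(),np.percentile(p[:,2],[2,50,98]),cv2.minEnclosingCircle(t[:,:2].astype(np.float32)))
E
```

```text
[ 0.177279   -0.50538571 -2.02661485]
True [0.595161   0.06791065 0.05986703] [-0.9455445  -0.3957498   5.80829285] 9.0583
0.07481143567878563 0.0
10.7667
foot ((0.5934945940971375, 0.06804819405078888), 0.026398349553346634) [0.07327261 0.07680656 0.07822322] tilt [ 0.00389233 -0.01710396]
knob 799 [0.0734501  0.07533513 0.07669164] ((0.5637470483779907, 0.21239545941352844), 0.013668805360794067)
```

View pics/w3.png

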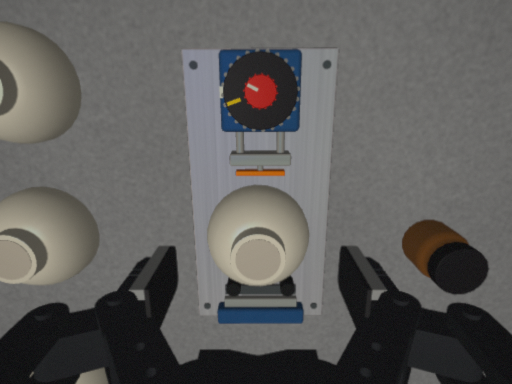

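The bowl stands on the bed with its foot at (258,258), tilt about 0.02. The knob is at (261,92), the orange pad at (260,172) clear of the bowl, and the posts at (233,288) and (288,287). I'll grip the red knob near one end of the q6 range, so one grip covers the whole turn, and estimate the post position from the cloud as a cross-check.

```bash
cat >> h.py <<'E'
KN=np.array([.5637,.2124]); YA=np.array([-.2153,.9766]); XA=np.array([.9766,.2153]); ORG=KN-.155*YA
def fx(W): 
    d=W[...,:2]-ORG; return np.stack([d@XA,d@YA,W[...,2]],-1)
E
python3 - <<'E'
from h import *
for f in ('w3','top0'):
    W,im=cloud(f); F=fx(W)
    for s in (-.03,.03):
        m=(abs(F[...,0]-s)<.009)&(abs(F[...,1]+.052)<.03)&(F[...,2]>.016)&(F[...,2]<.04)&(im.max(2)<60); p=F[m]
        print(f,s,m.sum(),p.min(0).round(4) if len(p) else 0,p.max(0).round(4) if len(p) else 0,np.median(p,0).round(4) if len(p) else 0)
    m=(im[...,0]>180)&(im[...,2]<90)&(im[...,1]>60)&(abs(F[...,0])<.04)&(abs(F[...,1]-.075)<.03); p=F[m]; print('pad',m.sum(),p.min(0).round(4),p.max(0).round(4))
    m=(F[...,2]>.055)&(np.hypot(F[...,0],F[...,1])<.05);p=F[m&(F[...,2]>.071 if f=='w3' else m)]; print('bowl',cv2.minEnclosingCircle(p[:,:2].astype(np.float32)) if len(p) else 0)
q=np.array(inverse_kinematics([*KN,.13],[np.pi,0,1.8])); q[5]=-2.6
gripper_to(.06); set_joints(q.tolist()); o=observe(); print(o['eef_pos'],o['time_s'],o['q'][5])
move_l([*KN,.085],feed=.12)
print(move_l([*KN,.0615],feed=.05,max_force=4)); hold(.2); o=observe(); print(o['ft_force'],o['torque'],o['eef_pos'])
gripper_to(.02,f_grip=50); hold(.2); o=observe(); print(o['opening'],o['grasp_force'],o['ft_force'],o['torque'],o['q'][5],o['time_s'])
E
```

```text
w3 -0.03 204 [-0.0373 -0.0728  0.0167] [-0.021  -0.0447  0.0351] [-0.0289 -0.0516  0.033 ]
w3 0.03 241 [ 0.0214 -0.0819  0.0162] [ 0.0388 -0.0441  0.0348] [ 0.031  -0.0507  0.0329]
pad 101 [-0.0227  0.0758  0.0248] [0.0238 0.0787 0.0282]
bowl ((-0.0019815664272755384, 0.007627015933394432), 0.02639969252049923)
top0 -0.03 33 [-0.0374 -0.0608  0.0212] [-0.021  -0.0459  0.0363] [-0.0302 -0.0534  0.0303]
top0 0.03 31 [ 0.0227 -0.0594  0.0208] [ 0.0367 -0.0458  0.0362] [ 0.03   -0.0527  0.0314]
pad 36 [-0.0242  0.0752  0.0078] [0.0243 0.0825 0.0275]
bowl 0
[0.56385183 0.21230354 0.130147  ] 13.1917 -2.5994827169951296
False
[-0.34533952 -0.23599214  0.33745111] [-0.03630951 -0.03416629  0.04114545] [0.564028   0.21249358 0.0619265 ]
0.023738746356933533 49.081347584724426 [ 0.52476335 -1.07887972  4.29540431] [-0.25291598 -0.00577912 -0.0280127 ] -2.599996268618902 15.15
```

```bash
cat >> h.py <<'E'
def step(d,wait=0.1):
    q=list(observe()['q']); T=load_t(); T+=d; save_t(T)
    q0=list(QH()); q0[5]=T; set_joints(q0); 
    if wait: hold(wait)
    t=[];
    for _ in range(3):
        o=observe(); t.append(o['torque'][2]); hold(.02)
    return T,float(np.mean(t)),o
def load_t(): return float(np.load('t.npy')[5])
def QH(): return np.load('t.npy')
def save_t(T): a=np.load('t.npy'); a[5]=T; np.save('t.npy',a)
E
python3 - <<'E'
from h import *
np.save('t.npy',np.array(observe()['q'])); 
for d in (.1,.4,.3,.05,.05,.05,.05):
    T,t,o=step(d); print(round(T+2.6,3),round(t,4),o['torque'].round(3) if hasattr(o['torque'],'round') else o['torque'],np.round(o['ft_force'],2),round(float(o['joint_torque'][5]),4),round(float(o['q'][5]-T),4),o['opening'],o['time_s'])
snap('wrist','w4')
E
```

```text
0.1 -0.1144 [-0.084  0.101 -0.124] [-0.22  0.13  3.62] -0.1252 -0.0019 0.023356408933404463 15.5333
0.5 -0.1747 [ 0.198  0.589 -0.189] [-3.61  1.06  4.37] -0.1582 -0.0034 0.02365236102898835 16.15
0.8 -0.214 [ 0.324  0.728 -0.194] [-4.37  2.15  6.12] -0.2131 -0.0034 0.02378680470189411 16.6917
0.85 -0.0194 [ 0.329  0.723 -0.025] [-3.45  1.63  5.06] 0.0026 -0.0037 0.02355729742852783 17.0917
0.9 0.0138 [ 0.397  0.75  -0.019] [-3.98  2.76  6.17] 0.0117 -0.0037 0.023632034458625373 17.4917
0.95 0.0133 [0.457 0.776 0.006] [-4.91  2.09  5.62] 0.0121 -0.0037 0.023505579140703472 17.8917
1.0 0.0157 [0.43  0.784 0.028] [-5.06  2.96  5.19] 0.0122 -0.0037 0.023871527403127996 18.2917
```

View pics/w4.png

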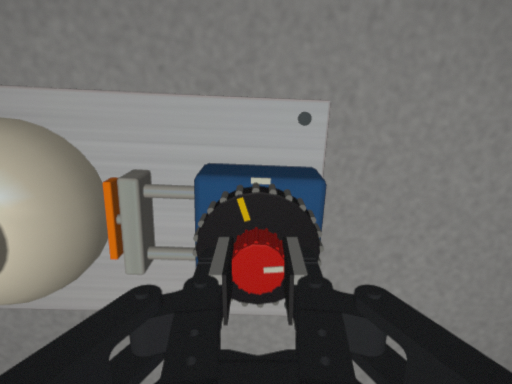

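The knob turns with the grip: the white mark on it has moved to (273,269), the yellow ring mark is at (243,209), and the orange pad at (112,218) almost touches the bowl. I'll compare the ring mark with the earlier view, then feel with equal 0.05 rad steps.

```bash
cat >> h.py <<'E'
def marks(f):
    W,im=cloud(f); F=fx(W); I=im.astype(int)
    r=np.hypot(W[...,0]-KN[0],W[...,1]-KN[1])
    m=(I[...,0]>120)&(I[...,1]>90)&(I[...,2]<.5*I[...,1])&(r<.036); p=F[m]-[0,.155,0]
    m2=(I[...,0]>180)&(I[...,2]<90)&(I[...,1]>60)&(abs(F[...,0])<.04)&(abs(F[...,1]-.06)<.03); p2=F[m2]
    print(f,'mark',len(p),p.mean(0).round(4),'ang',np.degrees(np.arctan2(p.mean(0)[1],p.mean(0)[0])).round(1),'pad y',p2[:,1].min().round(4),np.median(p2[:,1]).round(4))
E
python3 - <<'E'
from h import *
for f in ('top0','w3','w4'): marks(f)
base=[]
for i in range(12):
    T,t,o=step(.05); base.append(t)
    print(round(T+2.6,3),round(t,4),round(float(o['joint_torque'][5]),4),np.round(o['ft_force'],1),o['time_s'])
    if t>.08: break
snap('wrist','w5'); marks('w5')
E
```

```text
top0 mark 5 [-0.0225 -0.0063  0.0559] ang -164.3 pad y 0.0752 0.078
w3 mark 56 [-0.0226 -0.0078  0.0582] ang -160.9 pad y 0.0758 0.077
w4 mark 150 [-0.0225 -0.0078  0.058 ] ang -160.9 pad y 0.0649 0.0672
1.05 0.0071 0.0122 [-4.7  2.2  5.9] 18.7417
1.1 0.0152 0.0123 [-5.   2.9  5.4] 19.1417
1.15 0.0028 0.0123 [-5.   1.8  5.1] 19.5417
1.2 0.019 0.0124 [-6.   3.9  6.5] 19.9417
1.25 0.0253 0.0126 [-4.2  3.7  6.3] 20.3417
1.3 0.0338 0.0288 [-3.9  4.8  5. ] 20.7417
1.35 0.0185 0.0302 [-4.7  3.7  4.2] 21.1417
1.4 0.0393 0.0296 [-5.4  3.9  4.8] 21.5417
1.45 0.0672 0.0296 [-4.8  4.4  5.7] 21.9417
1.5 0.0246 0.0296 [-4.2  5.   5.5] 22.3417
1.55 -0.0008 0.0296 [-4.5  4.8  5.1] 22.7417
1.6 0.0079 0.0296 [-3.9  4.5  4.3] 23.1417
w5 mark 150 [-0.0225 -0.0078  0.058 ] ang -160.9 pad y 0.0589 0.0615
```

Joint-6 torque is a clean signal. It was 0.012 free and rose to 0.030 at 1.3, where the bowl started sliding (about 1.7 N). The ring mark has not moved. I'll continue with equal steps.

```bash
python3 - <<'E'
from h import *
for i in range(30):
    T,t,o=step(.05); j=float(o['joint_torque'][5])
    print(round(T+2.6,3),round(t,4),round(j,4),np.round(o['ft_force'],1),round(o['time_s'],1))
    if j>.105: break
snap('wrist','w6'); marks('w6')
E
```

```text
1.65 0.0701 0.0296 [-4.1  6.4  5. ] 23.6
1.7 0.0371 0.0296 [-3.9  6.2  4.4] 24.0
1.75 0.0306 0.0295 [-4.1  5.8  4.4] 24.4
1.8 0.0566 0.0369 [-4.7  6.3  4.4] 24.8
1.85 0.0673 0.0637 [-3.6  5.9  4. ] 25.2
1.9 0.1026 0.0927 [-3.   6.8  3.8] 25.6
1.95 0.0784 0.1225 [-4.   6.8  3.3] 26.0Traceback (most recent call last):
  File "<stdin>", line 6, in <module>
  File "h.py", line 44, in marks
    print(f,'mark',len(p),p.mean(0).round(4),'ang',np.degrees(np.arctan2(p.mean(0)[1],p.mean(0)[0])).round(1),'pad y',p2[:,1].min().round(4),np.median(p2[:,1]).round(4))
                                                                                                                      ~~~~~~~~~~~^^
    return umr_minimum(a, axis, None, out, keepdims, initial, where)
ValueError: zero-size array to reduction operation minimum which has no identity
```

The posts were felt at about 1.79. Joint torque is now 0.110 above the free value, so about 11 N, and the step slope (60 N/rad) agrees. I'll let go, lift and check.

```bash
python3 - <<'E'
from h import *
hold(.3); print(observe()['joint_torque'][5])
gripper_to(.055); p=observe()['eef_pos']
move_l([p[0],p[1],.15],feed=.12)
q=list(observe()['q']); q[5]=0.0; set_joints(q); movep([.5802,.136,.2],[np.pi,0,1.788]); hold(.2)
o=observe(); print(o['ft_force'],o['time_s'])
snap('wrist','w7'); marks('w3'); marks('w7')
W,im=cloud('w7'); F=fx(W); m=(F[...,2]>.071)&(np.hypot(F[...,0],F[...,1])<.05); p=F[m]; print('foot',cv2.minEnclosingCircle(p[:,:2].astype(np.float32)),np.percentile(p[:,2],[2,50,98]))
E
```

```text
0.12169640511274338
[0.74398895 1.03678849 0.38931643] 28.975
w3 mark 56 [-0.0226 -0.0078  0.0582] ang -160.9 pad y 0.0758 0.077
w7 mark 51 [-0.0226 -0.0078  0.0581] ang -160.9 pad y 0.0578 0.0593
foot ((-0.0006366264424286783, 0.00249262317083776), 0.026361484080553055) [0.07310713 0.07680828 0.07817341]
```

View pics/w7.png

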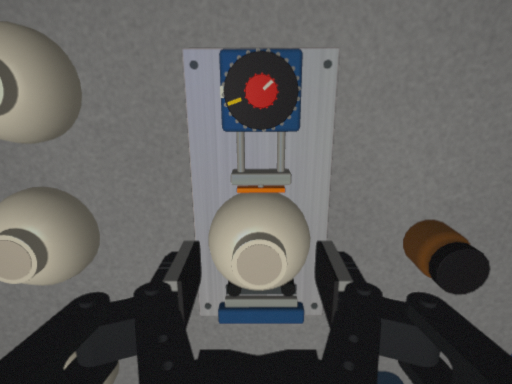

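The bowl sits level on the bed at (258,262) against both posts, with the orange pad on its rim at (261,188). The red knob's mark has turned by about 1.9 rad. The yellow ring mark at (234,102) hasn't moved, and the hand is clear.

```bash
python3 -c "
from plant import *
print(job_done())"
```

```text
the job is handed in; nothing more can be done
None
```

The job is handed in: the bowl is foot-up on the bed, pressed against both posts with about 11 N (estimated from the knob torque), the outer ring's mark has not moved and the hand is clear; the judge returned no verdict.

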